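# Find the full screw tin by feel and hold it up

## Task

Three closed screw tins that look alike stand in the wells of the wooden tray, and only one of them is full. Working from left to right as seen from the robot, lift each tin about 5 cm straight up over its well to feel its weight, and set it back upright in its own well before lifting another, without knocking over a tin or shifting the screw dish, the roll of masking tape or the tape measure. Then hold the heaviest tin up, upright, some 20 cm above the bench, and finish while still holding it there.

Things in the scene. Friction and masses are not known exactly. Their poses are not given: they have to be found in the camera images.
- tin_a: One of three tins that look exactly alike: closed plain steel screw tin with a lid and a brown cardboard band, upright cylinder 52 mm in diameter, 90 mm tall, lid fixed on. Origin: centre of its underside, z up along its axis. Each weighs between 0.15 and 0.8 kg; one is full and at least 0.25 kg heavier than either of the others. Any of the three wells may hold the full one.
- tin_b: One of three tins that look exactly alike: closed plain steel screw tin with a lid and a brown cardboard band, upright cylinder 52 mm in diameter, 90 mm tall, lid fixed on. Origin: centre of its underside, z up along its axis. Each weighs between 0.15 and 0.8 kg; one is full and at least 0.25 kg heavier than either of the others. Any of the three wells may hold the full one.
- tin_c: One of three tins that look exactly alike: closed plain steel screw tin with a lid and a brown cardboard band, upright cylinder 52 mm in diameter, 90 mm tall, lid fixed on. Origin: centre of its underside, z up along its axis. Each weighs between 0.15 and 0.8 kg; one is full and at least 0.25 kg heavier than either of the others. Any of the three wells may hold the full one.
- tray: Plywood tray board fixed to the bench, 100 x 360 mm, 16 mm thick, with three round wells in a row along its y axis, 120 mm apart; each is 64 mm wide and 8 mm deep. Origin: centre of its underside; its +y end is the left end as seen from the robot. It may be turned some 20 degrees either way. To the right of it stands a heavy open carton, 270 mm tall, its near side at world y = -0.24 m: keep the gripper clear of it.
- well_left (a point): The left well of the tray as the robot sees it: centre of the well's floor, 8 mm above the bench, at y = 120 mm on the tray. The tin standing in it at the start is the left tin.
- well_middle (a point): The middle well of the tray as the robot sees it: centre of the well's floor, 8 mm above the bench, at y = 0 mm on the tray. The tin standing in it at the start is the middle tin.
- well_right (a point): The right well of the tray as the robot sees it: centre of the well's floor, 8 mm above the bench, at y = -120 mm on the tray. The tin standing in it at the start is the right tin.
- screw_dish: Bystander behind the tray: round steel dish of screws, 86 mm wide, 26 mm tall. Origin: centre of its underside.
- masking_tape: Bystander behind the tray: roll of masking tape lying flat, 96 mm wide, 25 mm tall. Origin: centre of its underside.
- tape_measure: Bystander behind the tray: tape measure standing on its base, 58 x 77 mm, 62 mm tall. Origin: centre of its underside.
There are look-alikes about, which are no part of the job. Leave any pink or purple look-alike of the tin_c alone. Leave any green look-alike of the tin_a alone.

How it is judged:
By the outcome, as a careful person would: the job done as asked, in the order asked, and still so for the second after the job is handed in, while the arm keeps its last pose, push and grip.
It also fails if it takes over 61 s, if anything falls off the work surface, if the arm or the gripper's body presses on something with over 40 N, if the wrist force passes 120 N, or if a joint passes its speed limit or range.

## Robot

A 6-joint arm with a two-finger parallel gripper is mounted at the origin on a cart in front of the work surface, level with it; the furniture and walls round the work are solid. World frame = base frame: x ahead of the robot, y to its left, z up, the work surface at z = 0. Lengths are in m, angles in degrees, forces in N, time in s.
With the tool pointing down it reaches from about 0.4 to 0.825 m from the base axis. Payload 7 kg.
Tool frame: the origin (TCP) lies on the centre line of the jaws, within the pads' length; the fingertips stand 8 mm ahead of it and the grasp point (between the pads) lies 11 mm behind it; z points along the fingers, y is the line along which they close (so a half turn about z gives the same grasp; the last joint's range is limited). The gripper opens to 88 mm and grips with 3 to 60 N. Pads are 19 mm wide; open, the fingers measure 130 mm over their backs; the gripper's body (78 mm by 193 mm) begins 47 mm behind the grasp point.
Start: joints at [-54.139, 20.546, 0.682, 0, -70.136, -16.507], TCP at [0.224, -0.637, 0.235] pointing down, gripper open.
Joint ranges: [-176.03, 176.03], [-82.01, 121.73], [-58.28, 71.71], [-173.87, 95.51], [-174.79, -0.11], [-173.66, 173.66]. Speed limits (degrees/s): [136.94, 136.94, 172.46, 180, 180, 180].

## Interface

Orientations are given as [roll, pitch, yaw] about the fixed x, y, z axes, in that order (R = Rz(yaw) Ry(pitch) Rx(roll)).
In Python, from plant import telemetry, viewer, close_job, models gives the robot as it stands.
- The arm moves only by the shell command python3 -m handwheel 'ROWS' [FORCE]. ROWS is JSON, a list of rows, each an object with "grip": the closure, from -1 (fully open) to 1 (shut); "travel": the shift along the tool's x, y, z as a fraction of full scale, a list of three; "spin": the turn about the tool's z as a fraction of full scale. A call has 1 to 8 rows; each row shifts and turns the commanded pose from where the row before left it, along the tool's axes as they then stand; what a row does not reach is not made up. Full scale, the value 1, is 0.025 m for a shift and 5 degrees for a turn. A row lasts 1/8 s, in which the tool goes at most 62.5 mm and 10.7 degrees, less where a joint would pass 70% of its speed; a pose out of reach is approached as far as the arm can. A call with a number of a shift or a turn outside -1 to 1 is refused whole. A call with a gripper value outside its range is refused whole. The fingers move at their own pace and stop on an object; FORCE is the grip in N (left out, the last holds). Time passes only in rows, so rows that do not move let the fingers close. It gives the time, the measured TCP pose, the force, the opening and the grip force at its end, in the units of the state.
- telemetry.get_state(): the state, without advancing time (a new reading comes with each control period).
- viewer.capture(name): name is "scene" or "top" or "wrist"; returns the picture (400x640x3 uint8, red, green, blue); there is no depth.
- viewer.calibration(name): a dict with "fx", "fy", "cx", "cy" (pixels), "T" (4x4, takes a point from camera to world coordinates); the wrist camera has in their place "T_tool_cam" (4x4, takes a point from camera to tool coordinates, whose origin is the TCP and whose axes are the flange's). Camera axes: x right, y down, z forward; pixel columns grow to the right and rows downward; lengths in m; the calibration is good to about 2 mm. A picture is of the moment at which its call begins: read the wrist's pose just before it. calibration takes no time and is no camera call.
- close_job(): hands the job in; it is judged then, once.
Trained networks look in the newest picture that a camera, given by its name, has taken for a name from the list of things; names that differ only in an ending like _2 or _b are one class to them, and where a whole thing is asked for, a point or a joint stands for the part that bears it (a point fixed in the world has none). Each returns a list of dicts, best first, with "p" (0 to 1); they miss things now and then, are a little off and sometimes report something else, mostly with a low value. They report only what shows in the picture. A call takes as long as a camera call. They do not tell look-alikes from the thing itself.
- models.find_in(camera, thing): "position" ([column, row] in pixels, amid what is visible of it).
The state is a dict: "time_s": time; "joints": joint angles; "qd": joint speeds; "joint_torque": joint torques, N m; "tcp_pos": TCP position; "eef_rot": TCP orientation; "contact_force": force on the tool from outside, world axes, zero at the start; "moment": the same for the moment, N m; "gripper_width": finger opening in m; "gripper_force": force on a finger pad.
Only numpy, scipy, OpenCV 4.12 (cv2) and the standard library are available. Lean on these libraries where they do the work, as an engineer would, in place of code of your own. Each camera call takes 0.05 s, during which the arm holds its last target. There are 200 camera calls.

## Working session

There is one attempt and no reset: what is moved stays moved. The work goes in short steps, Python scripts to look and compute and a shell command to move; the robot and the scene stay as the last step left them, time stands still between calls to the robot, and variables do not carry over. Pictures are saved under pics/ and viewed, at most 10 in all, crops included, and the job is handed in when it is done.

```bash
mkdir -p pics; ls; python3 - <<'E'
from plant import telemetry, viewer, models
import cv2
print(telemetry.get_state())
for c in ("scene","top"):
    im=viewer.capture(c); cv2.imwrite(f"pics/{c}0.png",im[:,:,::-1])
    print(c,viewer.calibration(c))
    for t in ("tin_a","tray","screw_dish","masking_tape","tape_measure"):
        print(c,t,[(d["position"],d["p"]) for d in models.find_in(c,t)])
E
```

```text
pics
{'time_s': 0.0, 'joints': array([-5.41389252e+01,  2.05899417e+01,  6.34049752e-01, -2.06632011e-02,
       -7.01368286e+01, -1.65072531e+01]), 'qd': array([-0.01286864, -0.02758845, -0.15712402, -0.07614346, -0.08182458,
        0.04274404]), 'joint_torque': array([ 2.95079924e-03, -5.82727003e+01,  2.93050271e+01,  6.99695706e+00,
        6.76034237e-03, -1.33993481e-04]), 'tcp_pos': array([ 0.2235163 , -0.63640671,  0.23363993]), 'eef_rot': array([ 1.79905581e+02, -7.72367235e-03, -1.60653209e+02]), 'contact_force': array([-0.69646982, -0.20516516, -0.41447619]), 'moment': array([ 0.01193398,  0.00286773, -0.0198693 ]), 'gripper_force': 0.0, 'gripper_width': 0.08763440672002275}
scene {'fx': 520.9569189040469, 'fy': 520.9569189040469, 'cx': 317.4917843515689, 'cy': 189.94200647166895, 'T': array([[-0.90070246, -0.32323368,  0.29026725,  0.1923959 ],
       [-0.43435334,  0.68309457, -0.58712774,  0.69742561],
       [-0.00850052, -0.65490595, -0.75566259,  0.90717267],
       [ 0.        ,  0.        ,  0.        ,  1.        ]])}
scene tin_a [([309.7, 230.3], 0.92), ([346.5,
[... 342 characters left out ...]
.0221633433761, 'cy': 191.67920630004792, 'T': array([[-2.69576351e-02, -9.97988242e-01,  5.73825258e-02,
         4.88986296e-01],
       [-9.99635270e-01,  2.70059843e-02,  6.71270370e-05,
         4.32002349e-02],
       [-1.61666358e-03, -5.73597871e-02, -9.98352263e-01,
         1.04569859e+00],
       [ 0.00000000e+00,  0.00000000e+00,  0.00000000e+00,
         1.00000000e+00]])}
top tin_a [([291.8, 257.9], 0.91), ([285.6, 214.3], 0.82), ([328.2, 258.6], 0.78), ([251.1, 261.1], 0.7), ([243.2, 218.0], 0.62), ([331.9, 209.5], 0.54)]
top tray [([295.3, 210.3], 0.73)]
top screw_dish [([344.1, 131.5], 0.61)]
top masking_tape [([413.1, 139.1], 0.65)]
top tape_measure [([292.6, 139.3], 0.57)]
```

View pics/top0.png

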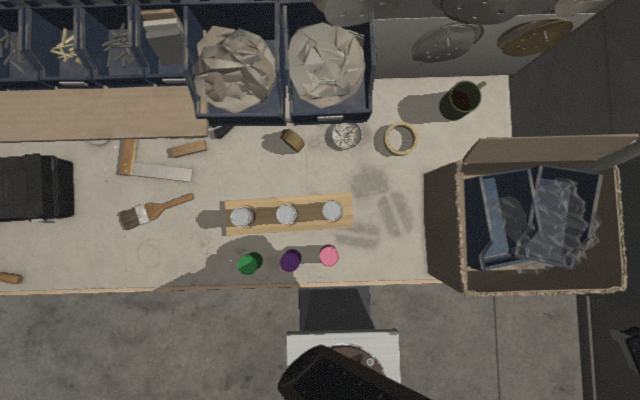

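View pics/scene0.png

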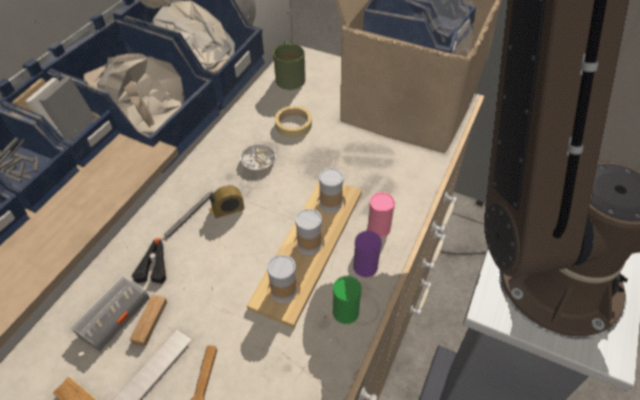

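The tins meant are the three grey steel ones with a brown band, in the tray wells at top px (243,218), (286,214) and (332,210). The green (249,264), purple (290,260) and pink (329,256) cylinders stand in front of the tray and are look-alikes to leave alone. I'll confirm that in a crop and compute positions.

```bash
cat > h.py <<'E'
import numpy as np
from plant import telemetry, viewer, models
from scipy.spatial.transform import Rotation as Ro
def ray(cam,px):
    c=viewer.calibration(cam)
    if "T" in c: T=c["T"]
    else:
        s=telemetry.get_state(); B=np.eye(4); B[:3,:3]=Ro.from_euler("xyz",s["eef_rot"],degrees=True).as_matrix(); B[:3,3]=s["tcp_pos"]; T=B@c["T_tool_cam"]
    return T[:3,3],T[:3,:3]@np.array([(px[0]-c["cx"])/c["fx"],(px[1]-c["cy"])/c["fy"],1])
def at(cam,px,z):
    o,d=ray(cam,px); return o+d*(z-o[2])/d[2]
def tri(a,b):
    A=[];B=[]
    for o,d in (a,b):
        d=d/np.linalg.norm(d);P=np.eye(3)-np.outer(d,d);A.append(P);B.append(P@o)
    return np.linalg.lstsq(np.vstack(A),np.hstack(B),rcond=None)[0]
def go(target,yaw=None):
    "travel units (tool axes now) to target; spin units to yaw"
    s=telemetry.get_state(); R=Ro.from_euler("xyz",s["eef_rot"],degrees=True).as_matrix()
    print("pos",s["tcp_pos"].round(4),"rot",s["eef_rot"].round(1),"t",round(s["time_s"],2),"F",s["contact_force"].round(2))
    print("units",(R.T@(np.array(target)-s["tcp_pos"])/0.025).round(2), None if yaw is None else ((((s["eef_rot"][2]-yaw)+90)%180-90)/5).round(2))
E
python3 - <<'E'
from h import *
import cv2
top=cv2.imread("pics/top0.png")
# lid centres in top picture: seen point is lid (z .098), network point is amid lid+side
P=[]
for p,q in zip([(243.2,218),(285.6,214.3),(331.9,209.5)],[(279.8,277.5),(309.7,230.3),(331.7,190.7)]):
    P.append(at("top",p,.09)); print("lid",P[-1].round(3),"tri",tri(ray("top",p),ray("scene",q)).round(3))
print("spacing",[np.linalg.norm(P[i]-P[i+1]).round(4) for i in (0,1)])
d=P[0]-P[2]; print("tray yaw (of +y from world y)",np.degrees(np.arctan2(-d[0],d[1])))
for n,p in dict(green=(251,261),purple=(291.8,258),pink=(328,258.6)).items(): print(n,at("top",p,.09).round(3))
for n,p in dict(cartonNearLeft=(427,278),cartonR=(465,290),cartonR2=(622,290)).items(): print(n,at("top",p,.27).round(3))
cv2.imwrite("pics/crop0.png",cv2.resize(top[180:290,210:360],None,fx=5,fy=5,interpolation=cv2.INTER_CUBIC))
E
```

```text
lid [0.48  0.253 0.09 ] tri [0.484 0.262 0.057]
lid [0.487 0.141 0.09 ] tri [0.486 0.143 0.06 ]
lid [0.496 0.019 0.09 ] tri [0.495 0.017 0.045]
spacing [np.float64(0.112), np.float64(0.1226)]
tray yaw (of +y from world y) 3.921390542250505
green [0.367 0.234 0.09 ]
purple [0.372 0.127 0.09 ]
pink [0.368 0.032 0.09 ]
cartonNearLeft [ 0.345 -0.174  0.27 ]
cartonR [ 0.318 -0.253  0.27 ]
cartonR2 [ 0.309 -0.584  0.27 ]
```

View pics/crop0.png

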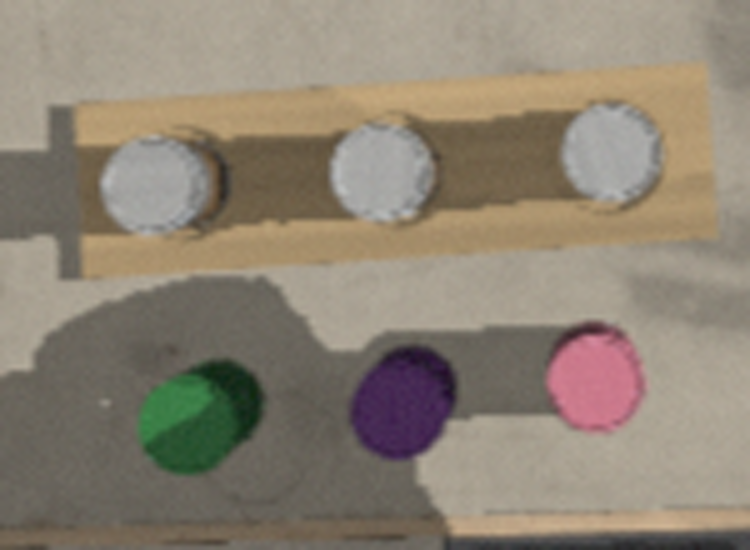

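Crop confirms: three grey steel lids in the wells at top px (240.6,217), (286.6,214.4) and (332.2,210.4). Green, purple and pink cylinders stand off the tray. I'll rise and spin first, then cross above the carton.

```bash
python3 -m handwheel '[{"grip":-1,"travel":[0,0,-0.5],"spin":0.4},{"grip":-1,"travel":[0,0,-1],"spin":0.5},{"grip":-1,"travel":[0,0,-1],"spin":0.5},{"grip":-1,"travel":[0,0,-1],"spin":0.5},{"grip":-1,"travel":[0,0,-1],"spin":0.5},{"grip":-1,"travel":[0,0,-1],"spin":0.5},{"grip":-1,"travel":[0,0,-1],"spin":0.2}]' 40; python3 -c "
from h import *
for p in [(240.6,217),(286.6,214.4),(332.2,210.4)]: print(at('top',p,.098).round(4))
go([.40,-.25,.40],-176)"
```

```text
time_s: 1.48
tcp_pos: [0.2235, -0.6368, 0.3991]
eef_rot: [-179.9, 0.0, -176.3]
contact_force: [0.4, 1.0, -0.3]
gripper_width: 0.0881
gripper_force: 0.0
[0.483  0.2575 0.098 ]
[0.4866 0.1373 0.098 ]
[0.4938 0.018  0.098 ]
pos [ 0.2235 -0.6368  0.3991] rot [-179.9    0.  -176.3] t 1.48 F [ 0.35  0.96 -0.32]
units [-8.05 14.98 -0.05] -0.06
```

```bash
python3 -m handwheel '[{"grip":-1,"travel":[-0.3,0.5,0],"spin":0.2},{"grip":-1,"travel":[-0.54,1,0],"spin":0},{"grip":-1,"travel":[-0.54,1,0],"spin":0},{"grip":-1,"travel":[-0.54,1,0],"spin":0},{"grip":-1,"travel":[-0.54,1,0],"spin":0},{"grip":-1,"travel":[-0.54,1,0],"spin":0},{"grip":-1,"travel":[-0.54,1,0],"spin":0},{"grip":-1,"travel":[-0.54,1,0],"spin":0}]'
python3 -m handwheel '[{"grip":-1,"travel":[-0.54,1,0],"spin":0},{"grip":-1,"travel":[-0.54,1,0],"spin":0},{"grip":-1,"travel":[-0.54,1,0],"spin":0},{"grip":-1,"travel":[-0.54,1,0],"spin":0},{"grip":-1,"travel":[-0.54,1,0],"spin":0},{"grip":-1,"travel":[-0.54,1,0],"spin":0},{"grip":-1,"travel":[-0.54,1,0],"spin":0},{"grip":-1,"travel":[-0.3,1,0],"spin":0}]'
python3 -c "
from h import *
go([.483,.2575,.28],-177.4)"
```

```text
time_s: 2.48
tcp_pos: [0.3162, -0.4436, 0.3982]
eef_rot: [-179.9, 0.1, -177.2]
contact_force: [0.4, -0.4, 0.9]
gripper_width: 0.0878
gripper_force: 0.0
time_s: 3.48
tcp_pos: [0.4083, -0.2387, 0.3981]
eef_rot: [-180.0, 0.1, -177.2]
contact_force: [-0.1, -0.1, 0.1]
gripper_width: 0.0876
gripper_force: 0.0
pos [ 0.4083 -0.2387  0.3981] rot [-1.800e+02  1.000e-01 -1.772e+02] t 3.48 F [-0.05 -0.07  0.15]
units [-3.94 19.68  4.72] 0.04
```

```bash
python3 -m handwheel '[{"grip":-1,"travel":[-0.2,1,0],"spin":0},{"grip":-1,"travel":[-0.2,1,0],"spin":0},{"grip":-1,"travel":[-0.2,1,0],"spin":0},{"grip":-1,"travel":[-0.2,1,0],"spin":0},{"grip":-1,"travel":[-0.2,1,0],"spin":0},{"grip":-1,"travel":[-0.2,1,0],"spin":0},{"grip":-1,"travel":[-0.2,1,0],"spin":0},{"grip":-1,"travel":[-0.2,1,0],"spin":0}]'
python3 -m handwheel '[{"grip":-1,"travel":[-0.2,1,0.4],"spin":0},{"grip":-1,"travel":[-0.2,1,0.4],"spin":0},{"grip":-1,"travel":[-0.2,1,0.4],"spin":0},{"grip":-1,"travel":[-0.2,1,0.4],"spin":0},{"grip":-1,"travel":[-0.2,1,0.4],"spin":0},{"grip":-1,"travel":[-0.2,1,0.4],"spin":0},{"grip":-1,"travel":[-0.2,1,0.4],"spin":0},{"grip":-1,"travel":[-0.2,1,0.4],"spin":0}]'
python3 -m handwheel '[{"grip":-1,"travel":[-0.2,1,0.4],"spin":0},{"grip":-1,"travel":[-0.2,1,0.4],"spin":0},{"grip":-1,"travel":[-0.2,1,0.4],"spin":0},{"grip":-1,"travel":[-0.2,0.6,0.3],"spin":0},{"grip":-1,"travel":[0,0,0],"spin":0}]'
python3 - <<'E'
from h import *
import cv2
go([.483,.2575,.064],-177.4)
im=viewer.capture("wrist"); cv2.imwrite("pics/w1.png",im[:,:,::-1])
for d in models.find_in("wrist","tin_a"): print(d, at("wrist",d["position"],.098).round(4))
E
```

```text
time_s: 4.47
tcp_pos: [0.4379, -0.0371, 0.3983]
eef_rot: [180.0, 0.1, -177.2]
contact_force: [0.2, -0.1, 0.6]
gripper_width: 0.0878
gripper_force: 0.0
time_s: 5.48
tcp_pos: [0.4681, 0.165, 0.3177]
eef_rot: [180.0, 0.1, -177.2]
contact_force: [0.2, -0.1, 0.9]
gripper_width: 0.0874
gripper_force: 0.0
time_s: 6.1
tcp_pos: [0.4834, 0.2557, 0.2784]
eef_rot: [-179.9, -0.1, -177.1]
contact_force: [-0.4, -0.2, -0.2]
gripper_width: 0.0878
gripper_force: 0.0
pos [0.4834 0.2557 0.2784] rot [-1.799e+02 -1.000e-01 -1.771e+02] t 6.1 F [-0.42 -0.2  -0.19]
units [-0.    0.09  8.57] 0.06
{'position': [220.1, 175.7], 'p': 0.91} [0.4798 0.1485 0.098 ]
{'position': [118.1, 172.9], 'p': 0.88} [0.4821 0.0396 0.098 ]
{'position': [116.2, 69.1], 'p': 0.86} [0.3786 0.0517 0.098 ]
{'position': [208.9, 62.9], 'p': 0.6} [0.3685 0.1423 0.098 ]
```

View pics/w1.png

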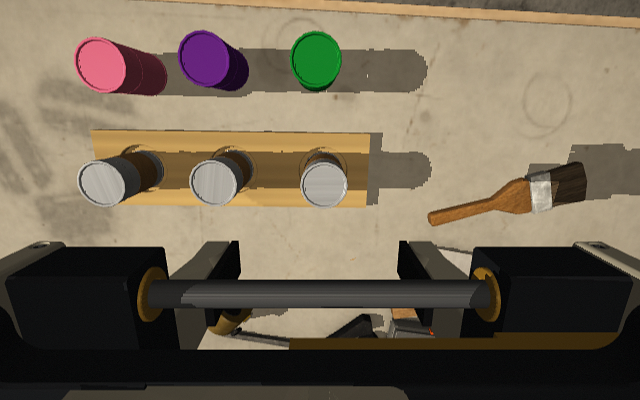

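The wrist view shows the three grey lids at px (324,184) left, (214,182) middle and (102,185) right. The coloured look-alikes stand behind them, and the fingers point at the left tin.

```bash
python3 -c "
from h import *
for p in [(324,184),(214,182),(102,185)]: print(at('wrist',p,.098).round(4))"
```

```text
[0.4833 0.2604 0.098 ]
[0.487  0.1417 0.098 ]
[0.4964 0.0204 0.098 ]
```

```bash
python3 -m handwheel '[{"grip":-1,"travel":[0,0.13,0.6],"spin":0},{"grip":-1,"travel":[0,0,1],"spin":0},{"grip":-1,"travel":[0,0,1],"spin":0},{"grip":-1,"travel":[0,0,1],"spin":0},{"grip":-1,"travel":[0,0,1],"spin":0},{"grip":-1,"travel":[0,0,1],"spin":0},{"grip":-1,"travel":[0,0,1],"spin":0},{"grip":-1,"travel":[0,0,1],"spin":0}]' 40
python3 -m handwheel '[{"grip":-1,"travel":[0,0,0.7],"spin":0},{"grip":-1,"travel":[0,0,0.27],"spin":0},{"grip":1,"travel":[0,0,0],"spin":0},{"grip":1,"travel":[0,0,0],"spin":0},{"grip":1,"travel":[0,0,0],"spin":0},{"grip":1,"travel":[0,0,0],"spin":0},{"grip":1,"travel":[0,0,0],"spin":0}]' 40
```

```text
time_s: 7.2
tcp_pos: [0.483, 0.2574, 0.0885]
eef_rot: [180.0, 0.0, -177.2]
contact_force: [0.3, -0.1, -0.0]
gripper_width: 0.0877
gripper_force: 0.0
time_s: 8.07
tcp_pos: [0.4838, 0.2589, 0.066]
eef_rot: [179.9, 0.1, -177.1]
contact_force: [-0.2, 2.3, 3.3]
gripper_width: 0.0514
gripper_force: 40.0
```

```bash
python3 -m handwheel '[{"grip":1,"travel":[0,0,-0.3],"spin":0},{"grip":1,"travel":[0,0,-0.6],"spin":0},{"grip":1,"travel":[0,0,-0.7],"spin":0},{"grip":1,"travel":[0,0,-0.4],"spin":0},{"grip":1,"travel":[0,0,0],"spin":0},{"grip":1,"travel":[0,0,0],"spin":0},{"grip":1,"travel":[0,0,0],"spin":0},{"grip":1,"travel":[0,0,0],"spin":0}]' 40
python3 -c "
from h import *
for i in range(4): viewer.capture('wrist'); s=telemetry.get_state(); print(s['contact_force'].round(2),s['joint_torque'].round(2))
go([.483,.259,.066],-177.2)"
```

```text
time_s: 9.07
tcp_pos: [0.483, 0.2579, 0.1148]
eef_rot: [-180.0, -0.0, -177.1]
contact_force: [-0.5, 0.3, -4.1]
gripper_width: 0.0515
gripper_force: 40.0
[ 0.22  0.35 -4.44] [-1.000e-02 -4.703e+01  2.515e+01  6.150e+00 -8.000e-02 -0.000e+00]
[-0.92  0.21 -3.05] [ -0.   -46.99  25.15   6.15  -0.08   0.  ]
[-0.25  0.81 -4.22] [ -0.   -46.96  25.16   6.16  -0.08  -0.  ]
[-0.54  0.02 -3.4 ] [ -0.   -46.95  25.17   6.16  -0.08  -0.  ]
pos [0.4832 0.2581 0.1151] rot [-180.    -0.  -177.1] t 9.28 F [-0.54  0.02 -3.4 ]
units [0.   0.04 1.97] 0.01
```

Left tin: about 3.8 N, so roughly 0.39 kg. Setting it back.

```bash
python3 -m handwheel '[{"grip":1,"travel":[0,0.04,0.4],"spin":0},{"grip":1,"travel":[0,0,0.6],"spin":0},{"grip":1,"travel":[0,0,0.6],"spin":0},{"grip":1,"travel":[0,0,0.3],"spin":0},{"grip":1,"travel":[0,0,0.1],"spin":0},{"grip":1,"travel":[0,0,0],"spin":0},{"grip":1,"travel":[0,0,0],"spin":0}]' 40
```

```text
time_s: 10.15
tcp_pos: [0.4829, 0.2588, 0.0658]
eef_rot: [-180.0, -0.0, -177.1]
contact_force: [-4.5, -1.3, 6.2]
gripper_width: 0.0515
gripper_force: 40.0
```

```bash
python3 -m handwheel '[{"grip":-1,"travel":[0,0,0],"spin":0},{"grip":-1,"travel":[0,0,0],"spin":0},{"grip":-1,"travel":[0,0,0],"spin":0},{"grip":-1,"travel":[0,0,-0.6],"spin":0},{"grip":-1,"travel":[0,0,-1],"spin":0},{"grip":-1,"travel":[0,0,-1],"spin":0},{"grip":-1,"travel":[0,0,-0.8],"spin":0},{"grip":-1,"travel":[0,0,0],"spin":0}]' 40
python3 - <<'E'
from h import *
import cv2
im=viewer.capture("top"); cv2.imwrite("pics/t2.png",cv2.resize(im[180:290,210:360,::-1],None,fx=4,fy=4))
im=viewer.capture("scene"); cv2.imwrite("pics/s2.png",cv2.resize(im[150:330,220:420,::-1],None,fx=3,fy=3))
go([.487,.1395,.145],-177.4)
E
```

```text
time_s: 11.15
tcp_pos: [0.4842, 0.26, 0.153]
eef_rot: [179.8, 0.2, -177.1]
contact_force: [0.2, 0.2, -0.1]
gripper_width: 0.0877
gripper_force: 0.0
pos [0.4831 0.2591 0.1508] rot [ 180.     0.  -177.2] t 11.25 F [-0.37  0.31  0.68]
units [ 0.08 -4.79  0.23] 0.05
```

View pics/s2.png

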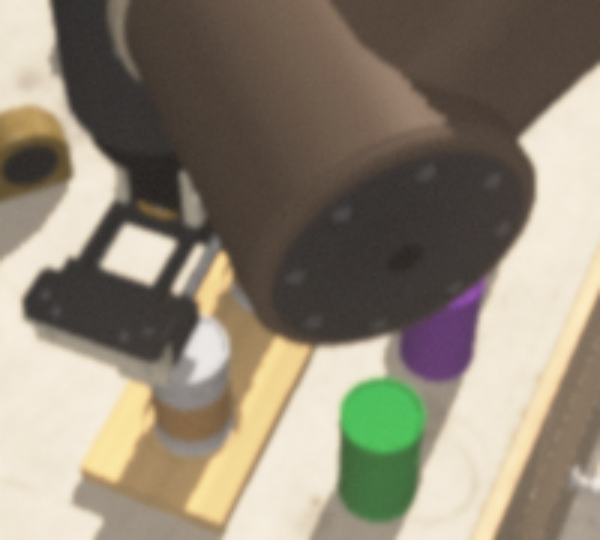

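The left tin stands upright in its well, at crop px (192,400), and the gripper is clear above it. Moving to the middle tin.

```bash
python3 -m handwheel '[{"grip":-1,"travel":[0,-0.6,0],"spin":0},{"grip":-1,"travel":[0.08,-1,0],"spin":0},{"grip":-1,"travel":[0,-1,0],"spin":0},{"grip":-1,"travel":[0,-1,0],"spin":0},{"grip":-1,"travel":[0,-0.8,0],"spin":0},{"grip":-1,"travel":[0,-0.39,0],"spin":0},{"grip":-1,"travel":[0,0,0],"spin":0},{"grip":-1,"travel":[0,0,0],"spin":0}]' 40
python3 - <<'E'
from h import *
go([.487,.1395,.066],-177.4)
E
```

```text
time_s: 12.25
tcp_pos: [0.4873, 0.1397, 0.1503]
eef_rot: [180.0, 0.0, -177.1]
contact_force: [0.2, -0.1, -0.2]
gripper_width: 0.0878
gripper_force: 0.0
pos [0.4873 0.1397 0.1503] rot [ 180.     0.  -177.1] t 12.25 F [ 0.23 -0.13 -0.23]
units [ 0.01 -0.01  3.37] 0.05
```

```bash
python3 -m handwheel '[{"grip":-1,"travel":[0,0,0.6],"spin":0},{"grip":-1,"travel":[0,0,1],"spin":0},{"grip":-1,"travel":[0,0,1],"spin":0},{"grip":-1,"travel":[0,0,0.6],"spin":0},{"grip":-1,"travel":[0,0,0.17],"spin":0},{"grip":-1,"travel":[0,0,0],"spin":0},{"grip":1,"travel":[0,0,0],"spin":0},{"grip":1,"travel":[0,0,0],"spin":0}]' 40
python3 -m handwheel '[{"grip":1,"travel":[0,0,0],"spin":0},{"grip":1,"travel":[0,0,0],"spin":0},{"grip":1,"travel":[0,0,0],"spin":0},{"grip":1,"travel":[0,0,0],"spin":0}]' 40
python3 -m handwheel '[{"grip":1,"travel":[0,0,-0.3],"spin":0},{"grip":1,"travel":[0,0,-0.6],"spin":0},{"grip":1,"travel":[0,0,-0.7],"spin":0},{"grip":1,"travel":[0,0,-0.4],"spin":0},{"grip":1,"travel":[0,0,0],"spin":0},{"grip":1,"travel":[0,0,0],"spin":0},{"grip":1,"travel":[0,0,0],"spin":0},{"grip":1,"travel":[0,0,0],"spin":0}]' 40
python3 -c "
from h import *
for i in range(4): viewer.capture('wrist'); s=telemetry.get_state(); print(s['contact_force'].round(2))
go([.487,.1395,.066],-177.2)"
```

```text
time_s: 13.25
tcp_pos: [0.4875, 0.1396, 0.0667]
eef_rot: [180.0, 0.1, -177.1]
contact_force: [-0.3, -0.4, 0.1]
gripper_width: 0.0729
gripper_force: 0.0
time_s: 13.75
tcp_pos: [0.4875, 0.1397, 0.0663]
eef_rot: [180.0, 0.0, -177.1]
contact_force: [-0.5, 0.8, 3.0]
gripper_width: 0.0512
gripper_force: 40.0
time_s: 14.75
tcp_pos: [0.4869, 0.1392, 0.1156]
eef_rot: [-180.0, -0.0, -177.1]
contact_force: [-0.5, 0.1, -2.9]
gripper_width: 0.0517
gripper_force: 40.0
[ 0.02  0.02 -3.01]
[-0.17  1.29 -3.16]
[-0.07 -0.58 -3.3 ]
[ 0.23 -0.28 -3.02]
pos [0.4871 0.1393 0.1159] rot [-180.    -0.  -177.1] t 14.95 F [ 0.23 -0.28 -3.02]
units [0.   0.01 2.  ] 0.01
```

Middle tin: about 3.1 N. Setting it back, releasing, rising and taking a close look at the right tin.

```bash
python3 -m handwheel '[{"grip":1,"travel":[0,0,0.4],"spin":0},{"grip":1,"travel":[0,0,0.6],"spin":0},{"grip":1,"travel":[0,0,0.6],"spin":0},{"grip":1,"travel":[0,0,0.3],"spin":0},{"grip":1,"travel":[0,0,0.08],"spin":0},{"grip":1,"travel":[0,0,0],"spin":0},{"grip":1,"travel":[0,0,0],"spin":0}]' 40
python3 -m handwheel '[{"grip":-1,"travel":[0,0,0],"spin":0},{"grip":-1,"travel":[0,0,0],"spin":0},{"grip":-1,"travel":[0,0,0],"spin":0},{"grip":-1,"travel":[0,0,-0.6],"spin":0},{"grip":-1,"travel":[0,0,-1],"spin":0},{"grip":-1,"travel":[0,0,-1],"spin":0},{"grip":-1,"travel":[0,0,-0.8],"spin":0},{"grip":-1,"travel":[0,0,0],"spin":0}]' 40
python3 - <<'E'
from h import *
import cv2
go([.495,.0195,.15],-177.4)
im=viewer.capture("wrist"); cv2.imwrite("pics/w3.png",im[:,:,::-1])
E
```

```text
time_s: 15.82
tcp_pos: [0.4874, 0.1395, 0.0667]
eef_rot: [180.0, 0.0, -177.1]
contact_force: [0.4, 1.0, -4.1]
gripper_width: 0.0516
gripper_force: 40.0
time_s: 16.82
tcp_pos: [0.4882, 0.14, 0.1542]
eef_rot: [179.9, 0.2, -177.1]
contact_force: [0.1, -0.1, -0.3]
gripper_width: 0.0876
gripper_force: 0.0
pos [0.4882 0.14   0.1542] rot [ 179.9    0.2 -177.1] t 16.82 F [ 0.05 -0.08 -0.33]
units [-0.03 -4.83  0.16] 0.05
```

View pics/w3.png

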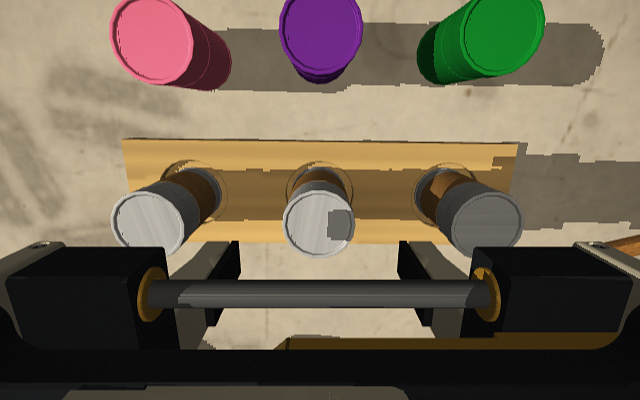

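All three tins stand upright in their wells, with lids at px (485,222), (320,222) and (148,223). On to the right tin.

```bash
python3 -c "
from h import *
for p in [(485,222),(320,222),(148,223)]: print(at('wrist',p,.098).round(4))"
python3 -m handwheel '[{"grip":-1,"travel":[0,-0.6,0],"spin":0},{"grip":-1,"travel":[0,-1,0],"spin":0},{"grip":-1,"travel":[0,-1,0],"spin":0},{"grip":-1,"travel":[0,-1,0],"spin":0},{"grip":-1,"travel":[0,-0.8,0],"spin":0},{"grip":-1,"travel":[0,-0.42,0],"spin":0},{"grip":-1,"travel":[0,0,0],"spin":0},{"grip":-1,"travel":[0,0,0],"spin":0}]' 40
python3 - <<'E'
from h import *
go([.495,.0195,.066],-177.4)
E
```

```text
[0.479  0.2548 0.098 ]
[0.4846 0.1405 0.098 ]
[0.4912 0.0215 0.098 ]
time_s: 17.88
tcp_pos: [0.4931, 0.0193, 0.1514]
eef_rot: [-180.0, -0.0, -177.1]
contact_force: [0.7, -0.2, -0.2]
gripper_width: 0.0875
gripper_force: 0.0
pos [0.4931 0.0193 0.1514] rot [-180.    -0.  -177.1] t 17.88 F [ 0.71 -0.19 -0.16]
units [-0.08  0.01  3.42] 0.05
```

```bash
python3 -m handwheel '[{"grip":-1,"travel":[0,0,0.6],"spin":0},{"grip":-1,"travel":[0,0,1],"spin":0},{"grip":-1,"travel":[0,0,1],"spin":0},{"grip":-1,"travel":[0,0,0.6],"spin":0},{"grip":-1,"travel":[0,0,0.2],"spin":0},{"grip":-1,"travel":[0,0,0],"spin":0},{"grip":1,"travel":[0,0,0],"spin":0},{"grip":1,"travel":[0,0,0],"spin":0}]' 40
python3 -m handwheel '[{"grip":1,"travel":[0,0,0],"spin":0},{"grip":1,"travel":[0,0,0],"spin":0},{"grip":1,"travel":[0,0,0],"spin":0},{"grip":1,"travel":[0,0,0],"spin":0}]' 40
python3 -m handwheel '[{"grip":1,"travel":[0,0,-0.3],"spin":0},{"grip":1,"travel":[0,0,-0.6],"spin":0},{"grip":1,"travel":[0,0,-0.7],"spin":0},{"grip":1,"travel":[0,0,-0.4],"spin":0},{"grip":1,"travel":[0,0,0],"spin":0},{"grip":1,"travel":[0,0,0],"spin":0},{"grip":1,"travel":[0,0,0],"spin":0},{"grip":1,"travel":[0,0,0],"spin":0}]' 40
python3 -c "
from h import *
for i in range(4): viewer.capture('wrist'); s=telemetry.get_state(); print(s['contact_force'].round(2))
go([.4935,.0195,.0655],-177.2)"
```

```text
time_s: 18.88
tcp_pos: [0.4935, 0.0192, 0.0671]
eef_rot: [180.0, 0.1, -177.1]
contact_force: [-0.2, -0.0, 0.9]
gripper_width: 0.073
gripper_force: 0.0
time_s: 19.38
tcp_pos: [0.4934, 0.0192, 0.0668]
eef_rot: [180.0, 0.0, -177.1]
contact_force: [0.4, 2.0, 3.3]
gripper_width: 0.0517
gripper_force: 40.0
time_s: 20.38
tcp_pos: [0.4929, 0.0189, 0.1161]
eef_rot: [-180.0, -0.1, -177.1]
contact_force: [0.2, -0.0, -7.1]
gripper_width: 0.0511
gripper_force: 40.0
[-0.6   0.02 -6.62]
[-0.4  -0.29 -5.81]
[ 0.28  0.09 -6.42]
[-0.38  0.8  -5.78]
pos [0.4931 0.019  0.1164] rot [-180.    -0.  -177.1] t 20.57 F [-0.38  0.8  -5.78]
units [-0.02  0.02  2.04] 0.01
```

Right tin: about 6.3 N, against 3.8 and 3.1 N, so it is the full one. I'll set it back in its well first and release it.

```bash
python3 -m handwheel '[{"grip":1,"travel":[0,0,0.4],"spin":0},{"grip":1,"travel":[0,0,0.6],"spin":0},{"grip":1,"travel":[0,0,0.6],"spin":0},{"grip":1,"travel":[0,0,0.3],"spin":0},{"grip":1,"travel":[0,0,0.11],"spin":0},{"grip":1,"travel":[0,0,0],"spin":0},{"grip":1,"travel":[0,0,0],"spin":0}]' 40
python3 -m handwheel '[{"grip":-1,"travel":[0,0,0],"spin":0},{"grip":-1,"travel":[0,0,0],"spin":0},{"grip":-1,"travel":[0,0,0],"spin":0},{"grip":-1,"travel":[0,0,0],"spin":0},{"grip":-1,"travel":[0,0,0],"spin":0},{"grip":-1,"travel":[0,0,0],"spin":0}]' 40
```

```text
time_s: 21.45
tcp_pos: [0.4925, 0.0187, 0.0668]
eef_rot: [-180.0, -0.1, -177.1]
contact_force: [-5.7, -0.1, 5.4]
gripper_width: 0.0513
gripper_force: 40.0
time_s: 22.2
tcp_pos: [0.4932, 0.019, 0.0663]
eef_rot: [-180.0, 0.0, -177.1]
contact_force: [-0.2, 0.1, -0.1]
gripper_width: 0.0875
gripper_force: 0.0
```

```bash
python3 -m handwheel '[{"grip":1,"travel":[0,0,0],"spin":0},{"grip":1,"travel":[0,0,0],"spin":0},{"grip":1,"travel":[0,0,0],"spin":0},{"grip":1,"travel":[0,0,0],"spin":0},{"grip":1,"travel":[0,0,0],"spin":0},{"grip":1,"travel":[0,0,0],"spin":0},{"grip":1,"travel":[0,0,-0.3],"spin":0},{"grip":1,"travel":[0,0,-0.6],"spin":0}]' 40
python3 -m handwheel '[{"grip":1,"travel":[0,0,-0.9],"spin":0},{"grip":1,"travel":[0,0,-1],"spin":0},{"grip":1,"travel":[0,0,-1],"spin":0},{"grip":1,"travel":[0,0,-1],"spin":0},{"grip":1,"travel":[0,0,-1],"spin":0},{"grip":1,"travel":[0,0,-1],"spin":0},{"grip":1,"travel":[0,0,-0.6],"spin":0},{"grip":1,"travel":[0,0,-0.3],"spin":0}]' 40
python3 -m handwheel '[{"grip":1,"travel":[0,0,0],"spin":0},{"grip":1,"travel":[0,0,0],"spin":0},{"grip":1,"travel":[0,0,0],"spin":0},{"grip":1,"travel":[0,0,0],"spin":0},{"grip":1,"travel":[0,0,0],"spin":0},{"grip":1,"travel":[0,0,0],"spin":0}]' 40
python3 - <<'E'
from h import *
import cv2
a=viewer.capture("scene")[100:340,180:430]; b=viewer.capture("wrist")
cv2.imwrite("pics/end.png",np.hstack([cv2.resize(a,(416,400)),b[:, 60:444]])[:,:,::-1])
E
```

```text
time_s: 23.2
tcp_pos: [0.4918, 0.0185, 0.0882]
eef_rot: [-180.0, -0.2, -177.2]
contact_force: [-0.3, 0.3, -6.9]
gripper_width: 0.0515
gripper_force: 40.0
time_s: 24.2
tcp_pos: [0.4928, 0.019, 0.2591]
eef_rot: [180.0, -0.0, -177.2]
contact_force: [0.4, -0.1, -6.0]
gripper_width: 0.0514
gripper_force: 40.0
time_s: 24.95
tcp_pos: [0.4931, 0.019, 0.2588]
eef_rot: [180.0, -0.0, -177.1]
contact_force: [-0.6, -0.4, -6.8]
gripper_width: 0.0512
gripper_force: 40.0
```

View pics/end.png

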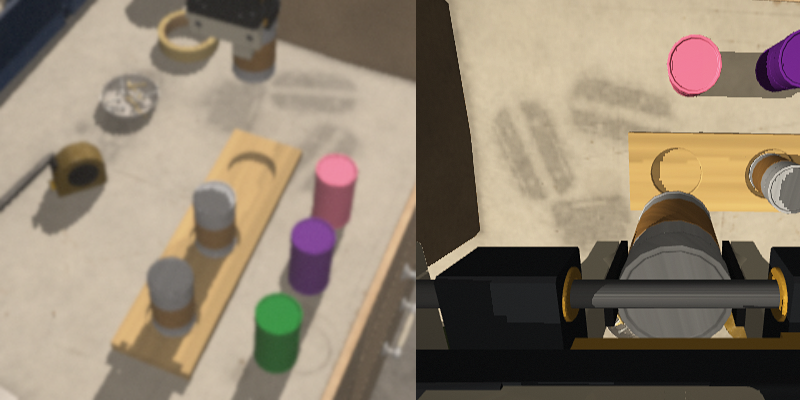

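The right tin is held upright in the gripper (left half px (253,50)). The other two stand in their wells at (213,215) and (171,295), and the bystanders have not moved.

```bash
python3 -c "
from plant import close_job
print(close_job())"
```

```text
the job is handed in; nothing more can be done
None
```

I lifted each tin in order, left to right, and set each back upright in its own well; the right tin is the heaviest (about 6.3 N against 3.8 N left and 3.1 N middle), and I handed the job in with it held upright, its underside about 20 cm above the bench.

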